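# Hold a bearing block ready above its studs

## Task

Press the machine's spring pedal all the way down to its stop to switch its drives off, and only then pick up the loose bearing block from the bench. Carry it over the machine's frame and rods, without knocking them or the studs, to the stud plate whose two studs are still bare, and finish while still holding it there, level and steady, its two bolt holes lined up over the two studs and its underside about a centimetre above the stud tips, touching nothing, so that I can slip the shims on. Leave everything else where it is.

Things in the scene. Friction and masses are not known exactly. Their poses are not given: they have to be found in the camera images.
- pedal_pad (a point): Centre of the top face of the black ribbed rubber pad (50 x 56 mm) near the raised free end of an aluminium pedal plate (118 x 62 mm). The hinge is 87 mm from this point along the pedal. The pedal's x axis points from the hinge to the free end; at rest it slopes up 0.35 rad that way, pad about 61 mm above the bench; at its stop it still slopes up 0.05 rad, pad about 35 mm above the bench. z is normal to the pad.
- pedal (a joint): Pedal angle in rad: 0 at rest (up), grows as it is pressed, 0.30 at its stop. It springs back when let go. Pressing on the pad takes about 4 N to start and 8 to 9 N at the stop.
- bearing_block: The loose aluminium pillow block standing on the bench, 0.25 kg, more or less. Origin: centre of its underside, z up. Flange 84 mm (x) x 36 mm (y) x 14 mm high with two vertical 12 mm bolt holes at x = +30 and -30 mm; on its middle a housing 36 mm (x) x 36 mm (y), top 48 mm above the underside, with a dark bore showing on the two y faces. Both y faces are flat, 36 mm apart, full height: a good grasp, 20 to 35 mm above the underside. Half a turn about z makes no difference.
- stud_plate: The target, fixed on the machine's bed: steel plate 94 mm (x) x 44 mm (y) x 6 mm with two bare upright studs, 8 mm thick, at x = +30 and -30 mm, tips 31 mm above the plate's underside. Origin: centre of the plate's underside, z up. Half a turn makes no difference.
- stud_tips (a point): The point midway between the tips of the two bare studs, 61 mm above the bench; axes as those of stud_plate.
- used_plate: A like stud plate 114 mm beside the target (to its +y or -y side, it varies), which already carries a bolted-down bearing block like the loose one (top 84 mm above the bench, a nut on each stud). Not to be touched.
- machine: Home-built machine fixed on the bench, 250 mm (x) x 300 mm (y). Origin: its centre at bench height, z up. An orange drilled bed (top 30 mm above the bench) carries the two stud plates, which lie parallel to the machine's axes. Two 12 mm steel rods run along y at x = +100 and -100 mm, centre 105 mm high. At y = +139 and -139 mm stand aluminium side frames 12 mm thick, top 130 mm high.
- pedal_base: Fixed base plate of the pedal, 130 mm (x) x 80 mm (y). Origin: centre of its underside; x points from the pedal's hinge towards its free end, horizontal.
- rod_clamp: Bystander: loose small aluminium clamp block with a dark hole in its top, 36 x 30 x 30 mm. Origin: centre of underside.
- screw_jar: Bystander: jar, 60 mm across, 75 mm high. Origin: centre of underside.
- screwdriver: Bystander: screwdriver lying on the bench. Origin: on its underside.
Not all that is in view belongs to the job. Leave any blue look-alike of the bearing_block alone. There is more than one size of the pedal_base; the one meant has the size given above.

How it is judged:
By the outcome, as a careful person would: the job done as asked, in the order asked, and still so for the second after the job is handed in, while the arm keeps its last pose, push and grip.
It also fails if it takes over 64 s, if anything falls off the work surface, if the arm or the gripper's body presses on something with over 40 N, if the wrist force passes 120 N, or if a joint passes its speed limit or range.

## Robot

A 6-joint arm with a two-finger parallel gripper is mounted at the origin on the work surface. World frame = base frame: x ahead of the robot, y to its left, z up, the work surface at z = 0. Lengths are in mm, angles in rad, forces in N, time in s.
With the tool pointing down it reaches from about 350 to 875 mm from the base axis. Payload 4.2 kg.
Tool frame: the origin (TCP) lies on the centre line of the jaws, within the pads' length; the fingertips stand 22 mm ahead of it and the grasp point (between the pads) lies 3 mm ahead of it (arm.nose_length is the distance from the TCP to the fingertips, in mm); z points along the fingers, x is the direction in which the jaws open and shut, and the axes are right-handed (so a half turn about z gives the same grasp; the last joint's range is limited). The gripper opens to 85 mm and grips with 20 to 120 N. Pads are 22 mm wide; open, the fingers measure 114 mm over their backs; the gripper's body (76 mm by 85 mm) begins 54 mm behind the grasp point. The pads swing forward as they close: fully open they stand 13 mm farther back than shut.
Start: joints at [1.529, 0.385, 0.008, 0, -1.194, -0.259], TCP at [185.145, 596.926, 253.312] pointing down, gripper open.
Joint ranges: [-3.14, 3.14], [-1.21, 2.06], [-1.07, 1.41], [-3.16, 2.05], [-2.99, -0.16], [-3.1, 3.1]. Speed limits (rad/s): [2.79, 2.79, 3.14, 3.14, 3.14, 3.14].

## Interface

Orientations are given as a unit quaternion [x, y, z, w].
In Python, from bench import telemetry, get_image, workorder, nets, arm gives the robot as it stands.
- The arm moves only by the tool apply_moves, never from a script. Its argument "steps" is a list of rows, each an object with "hand": the opening, from 0 (shut) to 1 (fully open); "xyz": the shift along the tool's x, y, z in cm, a list of three; "delta_rot": the turn, a rotation vector about the tool's x, y, z in rad, a list of three. In form: [{"hand": hand, "xyz": [x, y, z], "delta_rot": [wx, wy, wz]}, ...]. A call has 1 to 12 rows; each row is the pose to reach, as a shift and turn from the pose commanded when the call began, along the tool's axes at that moment; what a row does not reach only later rows make up. A row lasts 1/12 s, in which the tool goes at most 41.7 mm and 7.16 degrees, less where a joint would pass 70% of its speed; a pose out of reach is approached as far as the arm can. A call with a gripper value outside its range is refused whole. The fingers move at their own pace and stop on an object; the grip force is fixed at half the most. Time passes only in rows, so rows that repeat a pose let the fingers close. It gives the time, the measured TCP pose, the force and the opening at its end, in the units of the state.
- telemetry.read_state(): the state, without advancing time (a new reading comes with each control period).
- get_image(name): name is "scene" or "top" or "wrist"; returns a dict with "frame" (384x512x3 uint8, blue, green, red), "fx", "fy", "cx", "cy" (pixels), "origin" and "orientation" of the camera in the world. Camera axes: x right, y down, z forward; pixel columns grow to the right and rows downward; lengths in mm; the calibration is good to about 2 mm. A picture is of the moment at which its call begins. There is no depth.
- workorder.job_done(): hands the job in, once; it reports no verdict.
Trained networks look in a picture, given as the dict that the camera call returned (one of the last four; its "shot" number tells which), for a name from the list of things; names that differ only in an ending like _2 or _b are one class to them, and where a whole thing is asked for, a point or a joint stands for the part that bears it (a point fixed in the world has none). Each returns a list of dicts, best first, with "confidence" (0 to 1); they miss things now and then, are a little off and sometimes report something else, mostly with a low value. They report only what shows in the picture. A call takes as long as a camera call. They do not tell look-alikes from the thing itself.
- nets.recognise(picture, label): "xyz" ([x, y, z] in mm, in world coordinates, good to about 4 mm: the middle of the surface that is visible of it).
- nets.outline_of(picture, label): "pixels" (384x512 bool, what is visible of it).
- nets.pinpoint(picture, label): "xyz" ([x, y, z] in mm, in world coordinates, good to about 4 mm: a listed point, or the origin of a listed thing).
The state is a dict: "clock": time; "joints": joint angles; "joint_vel": joint speeds; "joint_efforts": joint torques, N m; "position": TCP position; "ee_rot": TCP orientation; "contact_force": force on the tool from outside, world axes, zero at the start; "wrist_torque": the same for the moment, N m; "gripper_width": finger opening in mm.
Only numpy, scipy, OpenCV 4.12 (cv2) and the standard library are available. Lean on these libraries where they do the work, as an engineer would, in place of code of your own. Each camera call takes 0.05 s, during which the arm holds its last target.

## Working session

There is one attempt and no reset: what is moved stays moved. The work goes in short steps, Python scripts to look and compute and a tool call to move; the robot and the scene stay as the last step left them, time stands still between calls to the robot, and variables do not carry over. Pictures are saved under pics/ and viewed, and the job is handed in when it is done.

Besides the shell and the picture viewer there is one more tool, called by a JSON object that holds its "op" and its "data", one argument or row to a line. apply_moves: Moves the arm, as the interface text tells. Its arguments: {"type":"object","properties":{"steps":{"type":"array"}},"required":["steps"]}

```bash
ls; mkdir -p pics
python3 - <<'E'
from bench import telemetry, get_image, workorder, nets, arm
import cv2
s=telemetry.read_state()
print({k:s[k] for k in ('clock','position','ee_rot','gripper_width','contact_force')})
for n in("scene","top","wrist"):
    p=get_image(n); cv2.imwrite(f"pics/{n}0.png",p["frame"]); print(n,p["origin"],p["orientation"],p["fx"],p["cx"],p["cy"])
    for l in ["pedal_pad","pedal_base","bearing_block","stud_plate","stud_tips","used_plate","machine","rod_clamp","screw_jar","screwdriver"]:
        try:
            print(l,[([round(v) for v in d["xyz"]],round(d["confidence"],2)) for d in nets.pinpoint(p,l)][:4])
        except Exception as e: print(l,e)
E
```

```text
pics
{'clock': 0.0, 'position': array([184.98165268, 596.42867852, 252.19433908]), 'ee_rot': array([-5.93097211e-01,  8.05130096e-01, -6.92313714e-04, -8.64177256e-04]), 'gripper_width': 85.50342257990495, 'contact_force': array([-0.70981091,  0.1584541 , -0.08388726])}
scene [1251.91878259  258.83294938  723.45938898] [ 0.54253897  0.73055355 -0.32649038 -0.25563062] 355.9960575629524 254.76951193328802 193.17831162239872
pedal_pad [([487, -345, 58], 0.83), ([363, -201, 48], 0.48)]
pedal_base [([348, -201, -3], 0.8), ([454, -342, 4], 0.79)]
bearing_block [([601, 290, 8], 0.97), ([466, 321, 2], 0.66)]
stud_plate [([562, -67, 33], 0.86)]
stud_tips [([564, -66, 59], 0.55)]
used_plate [([552, 51, 28], 0.91)]
machine [([572, -8, 2], 0.84)]
rod_clamp [([712, 358, 0], 0.6)]
screw_jar [([531, 544, -3], 0.6)]
screwdriver [([669, -430, -2], 0.76)]
top [ 236.15622777   81.21995575 1447.7612487 ] [ 0.71127385 -0.69640281  0.06793693 -0.06706129] 401.73671392985295 259.55748477518677 194.17232582646605
pedal_pad [([481, -349, 59], 0.73), ([366, -201, 52], 0.59)]
pedal_base [([455, -338, 1], 0.95), ([343, -195, 2], 0.85), ([570, -7, -1], 0.58)]
bearing_block [([466, 320, 2], 0.53)]
stud_plate [([562, -66, 31], 0.83)]
stud_tips [([566, -66, 60], 0.68), ([482, -348, 59], 0.28)]
used_plate [([548, 45, 29], 0.61)]
machine [([571, -6, 2], 0.91)]
rod_clamp [([705, 356, -3], 0.44)]
screw_jar [([532, 545, -4], 0.53)]
screwdriver [([668, -431, -4], 0.5), ([464, 317, 0], 0.3)]
wrist [251.91464122 575.75207286 373.97888165] [-0.58741366  0.79722856  0.11220263 -0.08235519] 286.10873388671183 255.67295381808853 194.765543291073
pedal_pad []
pedal_base []
bearing_block []
stud_plate []
stud_tips []
used_plate []
machine []
rod_clamp []
screw_jar []
screwdriver []
```

View pics/scene0.png

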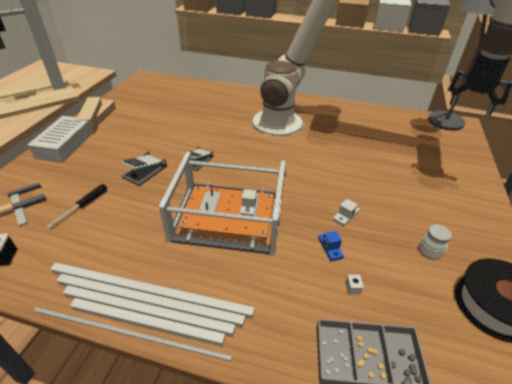

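View pics/top0.png

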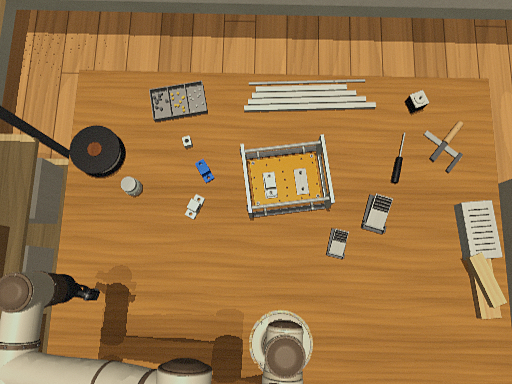

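View pics/wrist0.png

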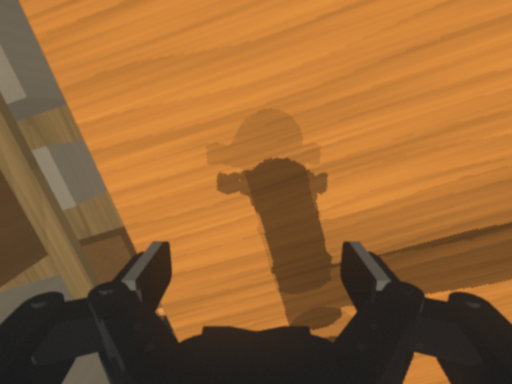

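```bash
cat > h.py <<'E'
from bench import telemetry, get_image, workorder, nets, arm
import cv2, numpy as np
from scipy.spatial.transform import Rotation as R
def ray(p,uv,z):
    d=R.from_quat(p["orientation"]).apply([(uv[0]-p["cx"])/p["fx"],(uv[1]-p["cy"])/p["fy"],1]); o=np.array(p["origin"])
    return o+d*(z-o[2])/d[2]
def proj(p,X):
    c=R.from_quat(p["orientation"]).inv().apply(np.array(X)-p["origin"]); c=np.atleast_2d(c)
    return np.c_[c[:,0]/c[:,2]*p["fx"]+p["cx"],c[:,1]/c[:,2]*p["fy"]+p["cy"]]
def rect(p,mask,z):
    ys,xs=np.nonzero(mask); P=np.array([ray(p,(x,y),z)[:2] for x,y in zip(xs,ys)],np.float32)
    return cv2.minAreaRect(P)
def st():
    s=telemetry.read_state(); print('t',round(s['clock'],2),'pos',np.round(s['position'],1),'R',np.round(R.from_quat(s['ee_rot']).as_matrix(),4).tolist(),'w',round(s['gripper_width'],1),'F',np.round(s['contact_force'],1)); return s
E
python3 - <<'E'
from h import *
for n in ("top","scene"):
    p=get_image(n)
    for l,z in [("pedal_base",0),("pedal_pad",55),("bearing_block",14),("machine",0),("stud_plate",36)]:
        for d in nets.outline_of(p,l)[:3]:
            m=d["pixels"]; print(n,l,round(d["confidence"],2),m.sum(),[np.round(v,2).tolist() for v in rect(p,m,z)])
st()
p=get_image("top"); f=p["frame"]
cv2.imwrite("pics/topz.png",cv2.resize(f[180:270,310:410],None,fx=6,fy=6,interpolation=cv2.INTER_CUBIC))
cv2.imwrite("pics/topb.png",cv2.resize(f[130:230,150:340],None,fx=4,fy=4,interpolation=cv2.INTER_CUBIC))
E
```

```text
top pedal_base 0.62 853 [[455.72, -344.46], [86.66, 140.67], 74.64]
top pedal_base 0.62 533 [[343.19, -198.46], [67.42, 103.91], 78.09]
top pedal_pad 0.8 289 [[346.26, -192.97], [45.49, 80.75], 70.61]
top pedal_pad 0.62 564 [[454.94, -337.92], [63.97, 114.17], 71.95]
top bearing_block 0.59 245 [[596.28, 286.5], [90.17, 39.27], 28.41]
top machine 0.93 5279 [[588.67, -16.89], [285.36, 328.61], 8.5]
scene pedal_base 0.67 288 [[331.97, -205.38], [86.19, 121.33], 78.3]
scene pedal_base 0.65 855 [[434.85, -365.71], [147.83, 147.58], 70.84]
scene pedal_pad 0.72 343 [[475.69, -331.45], [65.75, 107.71], 42.45]
scene pedal_pad 0.54 115 [[375.82, -179.55], [47.91, 49.01], 49.19]
scene bearing_block 0.85 513 [[602.98, 296.38], [95.84, 57.9], 30.0]
scene bearing_block 0.69 423 [[467.92, 315.57], [56.14, 110.75], 65.85]
scene machine 0.81 6608 [[489.42, -50.11], [420.5, 361.68], 8.67]
scene stud_plate 0.77 355 [[557.69, -63.58], [97.95, 49.2], 7.94]
scene stud_plate 0.59 290 [[455.87, -349.18], [61.31, 104.6], 37.23]
t 2.25 pos [185.2 596.9 253.3] R [[-0.2962, -0.9551, 0.0], [-0.9551, 0.2962, 0.0], [-0.0, -0.0, -1.0]] w 85.2 F [ 0.6  0.2 -0.5]
```

View zooms.

View pics/topz.png

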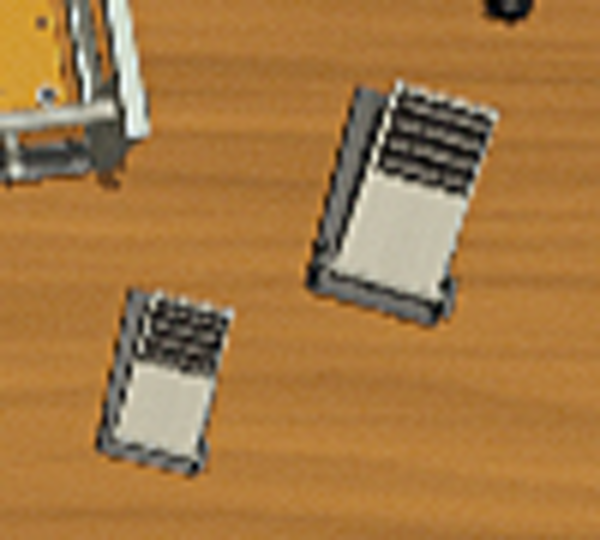

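View pics/topb.png

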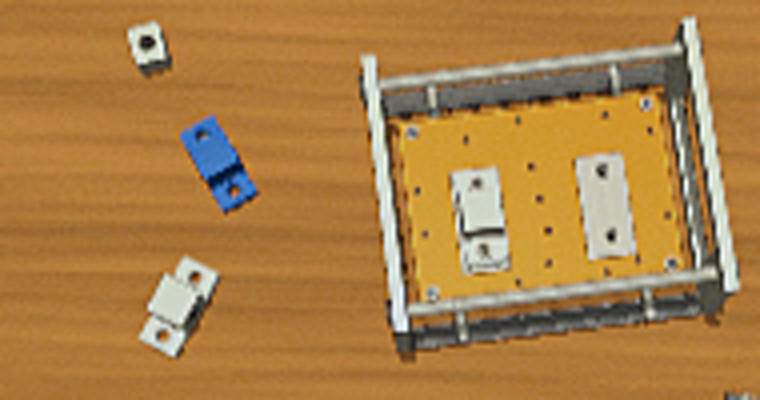

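{"op": "apply_moves", "data": {
  "steps": [
    {"hand":0,"xyz":[2,-3.7,0],"delta_rot":[0,0,0]},
    {"hand":0,"xyz":[4,-7.4,0],"delta_rot":[0,0,0]},
    {"hand":0,"xyz":[6,-11.1,0],"delta_rot":[0,0,0]},
    {"hand":0,"xyz":[8,-14.8,0],"delta_rot":[0,0,0]},
    {"hand":0,"xyz":[10,-18.5,0],"delta_rot":[0,0,0]},
    {"hand":0,"xyz":[12,-22.2,0],"delta_rot":[0,0,0]},
    {"hand":0,"xyz":[14,-25.9,0],"delta_rot":[0,0,0]},
    {"hand":0,"xyz":[16,-29.6,0],"delta_rot":[0,0,0]},
    {"hand":0,"xyz":[19.6,-33.0,0],"delta_rot":[0,0,0]},
    {"hand":0,"xyz":[23.6,-34,0],"delta_rot":[0,0,0]},
    {"hand":0,"xyz":[27.5,-35,0],"delta_rot":[0,0,0]},
    {"hand":0,"xyz":[31.4,-36,0],"delta_rot":[0,0,0]}
  ]
}}

```text
clock: 3.3
position: [436.3, 194.7, 253.2]
ee_rot: [-0.593, 0.805, -0.0, -0.0]
contact_force: [1.4, -0.6, -0.2]
gripper_width: 0.0
```

```bash
python3 -c "
from h import *
s=st(); M=R.from_quat(s['ee_rot']).as_matrix(); print(M.T@(np.array([485,-347,253])-s['position']), np.round(s['joints'],2))"
```

```text
t 3.3 pos [436.3 194.7 253.2] R [[-0.2967, -0.955, 0.0], [-0.955, 0.2967, -0.0002], [0.0002, -0.0001, -1.0]] w 0.0 F [ 1.4 -0.6 -0.2]
[ 5.02865643e+02 -2.07172910e+02  2.96723752e-01] [ 0.76  0.13 -0.34  0.   -1.1   0.51]
```

{"op": "apply_moves", "data": {
  "steps": [
    {"hand":0,"xyz":[3.8,-1.57,0],"delta_rot":[0,0,0]},
    {"hand":0,"xyz":[7.6,-3.1,0],"delta_rot":[0,0,0]},
    {"hand":0,"xyz":[11.4,-4.7,0],"delta_rot":[0,0,0]},
    {"hand":0,"xyz":[15.2,-6.3,0],"delta_rot":[0,0,0]},
    {"hand":0,"xyz":[19,-7.8,0],"delta_rot":[0,0,0]},
    {"hand":0,"xyz":[22.8,-9.4,0],"delta_rot":[0,0,0]},
    {"hand":0,"xyz":[26.6,-11,0],"delta_rot":[0,0,0]},
    {"hand":0,"xyz":[30.4,-12.5,0],"delta_rot":[0,0,0]},
    {"hand":0,"xyz":[34.2,-14.1,0],"delta_rot":[0,0,0]},
    {"hand":0,"xyz":[38,-15.6,0],"delta_rot":[0,0,0]},
    {"hand":0,"xyz":[41.8,-17.2,0],"delta_rot":[0,0,0]},
    {"hand":0,"xyz":[45.6,-18.8,0],"delta_rot":[0,0,0]}
  ]
}}

```text
clock: 4.3
position: [480.5, -296.7, 253.6]
ee_rot: [-0.593, 0.805, -0.0, 0.0]
contact_force: [0.8, 0.8, 0.6]
gripper_width: 0.0
```

```bash
python3 -c "
from h import *
s=st()
p=get_image('wrist'); cv2.imwrite('pics/w1.png',p['frame'])
for n in ['wrist','top','scene']:
    q=p if n=='wrist' else get_image(n)
    print(n,[(np.round(d['xyz'],1),round(d['confidence'],2)) for d in nets.pinpoint(q,'pedal_pad')],[(np.round(d['xyz'],1),round(d['confidence'],2)) for d in nets.pinpoint(q,'pedal_base')])
M=R.from_quat(s['ee_rot']).as_matrix(); print(M.T@(np.array([485,-347,253])-s['position']), np.round(s['joints'],2))"
```

```text
t 4.3 pos [ 480.5 -296.7  253.6] R [[-0.2964, -0.9551, 0.0006], [-0.9551, 0.2964, -0.0002], [0.0, -0.0006, -1.0]] w 0.0 F [0.8 0.8 0.6]
wrist [(array([ 364.3, -206.3,   46.8]), 0.83), (array([570.9,  -4.7,   6.2]), 0.67)] [(array([ 344.3, -197. ,   -2.4]), 0.83), (array([ 454.5, -334.7,   -0.7]), 0.7)]
top [(array([ 481.8, -350.8,   58.6]), 0.73)] [(array([ 455.4, -341. ,    1. ]), 0.73)]
scene [(array([ 484.3, -345.3,   60.5]), 0.82), (array([ 363.2, -205.2,   47.5]), 0.69), (array([564.9, -65.1,  61.8]), 0.37)] [(array([ 452.9, -340.6,   -0.5]), 0.86), (array([ 347.8, -199.6,    1.3]), 0.61)]
[ 46.71623666 -19.24717388   0.5926118 ] [-0.27  0.28 -0.14  0.   -1.15  1.54]
```

View pics/w1.png

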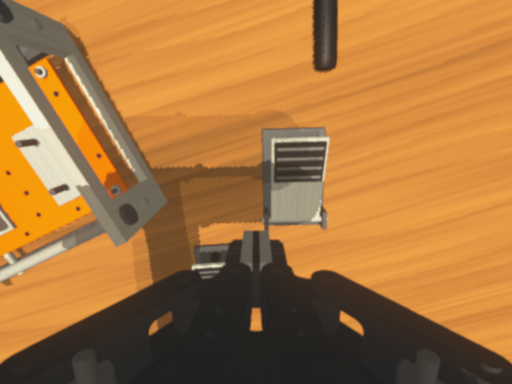

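```bash
python3 -c "
from h import *
p=get_image('wrist'); 
a=ray(p,(300.5,160.5),61);print(a,p['origin'])
# axis direction: edges of pad/plate
print(ray(p,(300,139),68)-ray(p,(297,219),35))
s=st();M=R.from_quat(s['ee_rot']).as_matrix(); print(M.T@(a+[2,0,0]-s['position']))"
```

```text
[ 484.94475455 -346.53644433   61.        ] [ 547.61418062 -314.35868856  374.43472747]
[ 99.58353206 -24.95302924  33.        ]
t 4.8 pos [ 480.9 -293.4  253.8] R [[-0.2944, -0.9557, 0.0006], [-0.9557, 0.2944, -0.0001], [-0.0, -0.0006, -1.0]] w -0.2 F [ 0.4 -0.5 -0.2]
[ 49.03419314 -21.28448368 192.76826776]
```

```bash
python3 -c "
from h import *
for i in range(4):
    s=st(); get_image('wrist')
print(s['joint_vel'],s['joints'])"
```

```text
t 4.8 pos [ 480.9 -293.4  253.8] R [[-0.2944, -0.9557, 0.0006], [-0.9557, 0.2944, -0.0001], [-0.0, -0.0006, -1.0]] w -0.2 F [ 0.4 -0.5 -0.2]
t 4.85 pos [ 480.9 -293.5  253.7] R [[-0.2945, -0.9556, 0.0006], [-0.9556, 0.2945, -0.0002], [-0.0, -0.0006, -1.0]] w 0.1 F [ 0.5 -0.3  0.1]
t 4.9 pos [ 480.9 -293.6  253.7] R [[-0.2947, -0.9556, 0.0005], [-0.9556, 0.2947, -0.0001], [-0.0, -0.0005, -1.0]] w 0.0 F [-0.  -1.3  0.5]
t 4.95 pos [ 480.9 -293.8  253.6] R [[-0.2951, -0.9555, 0.0005], [-0.9555, 0.2951, -0.0001], [-0.0, -0.0005, -1.0]] w -0.2 F [ 0.2  0.4 -0. ]
[-0.00692949  0.00366912  0.00187764  0.00136093 -0.00102782  0.0004165 ] [-2.60923114e-01  2.79956959e-01 -1.45721146e-01 -1.26114294e-05
 -1.14462795e+00  1.53221285e+00]
```

{"op": "apply_moves", "data": {
  "steps": [
    {"hand":0,"xyz":[2.5,-1.1,2],"delta_rot":[0,0,0]},
    {"hand":0,"xyz":[4.7,-2.1,4],"delta_rot":[0,0,0]},
    {"hand":0,"xyz":[4.7,-2.1,7.5],"delta_rot":[0,0,0]},
    {"hand":0,"xyz":[4.7,-2.1,11],"delta_rot":[0,0,0]},
    {"hand":0,"xyz":[4.7,-2.1,13.5],"delta_rot":[0,0,0]},
    {"hand":0,"xyz":[4.7,-2.1,15],"delta_rot":[0,0,0]},
    {"hand":0,"xyz":[4.7,-2.1,15],"delta_rot":[0,0,0]}
  ]
}}

```text
clock: 5.58
position: [484.5, -344.4, 99.2]
ee_rot: [-0.593, 0.805, 0.004, -0.002]
contact_force: [-0.4, -0.7, -0.2]
gripper_width: -0.3
```

```bash
python3 -c "
from h import *
s=st()
p=get_image('wrist'); cv2.imwrite('pics/w2.png',p['frame'])
p=get_image('scene'); cv2.imwrite('pics/s2.png',cv2.resize(p['frame'][110:240,90:250],None,fx=4,fy=4,interpolation=cv2.INTER_CUBIC))
st()"
```

```text
t 5.58 pos [ 484.5 -344.4   99.2] R [[-0.2969, -0.9549, -0.0077], [-0.9549, 0.2969, 0.0036], [-0.0012, 0.0084, -1.0]] w -0.3 F [-0.4 -0.7 -0.2]
t 5.68 pos [ 487.2 -345.7  103.5] R [[-0.2956, -0.9553, -0.0005], [-0.9553, 0.2956, -0.0004], [0.0005, 0.0003, -1.0]] w -0.0 F [ 0.7  0.  -0. ]
```

View pics/w2.png

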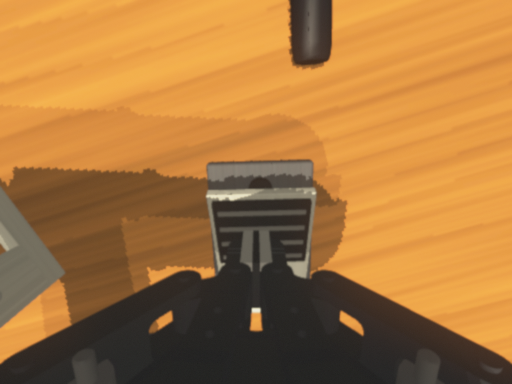

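View pics/s2.png

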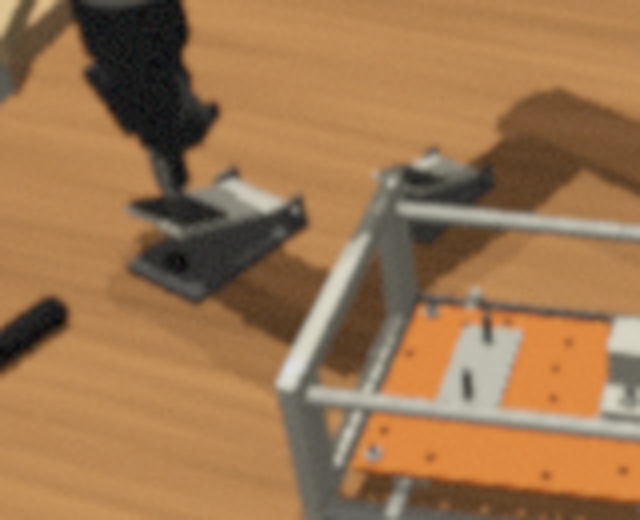

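{"op": "apply_moves", "data": {
  "steps": [
    {"hand":0,"xyz":[0,0,0.8],"delta_rot":[0,0,0]},
    {"hand":0,"xyz":[0,0,1.6],"delta_rot":[0,0,0]},
    {"hand":0,"xyz":[0,0,2.1],"delta_rot":[0,0,0]},
    {"hand":0,"xyz":[0,0,2.6],"delta_rot":[0,0,0]},
    {"hand":0,"xyz":[0,0,3.0],"delta_rot":[0,0,0]},
    {"hand":0,"xyz":[0,0,3.4],"delta_rot":[0,0,0]},
    {"hand":0,"xyz":[0,0,3.7],"delta_rot":[0,0,0]},
    {"hand":0,"xyz":[0,0,4.0],"delta_rot":[0,0,0]},
    {"hand":0,"xyz":[0,0,4.0],"delta_rot":[0,0,0]},
    {"hand":0,"xyz":[0,0,4.0],"delta_rot":[0,0,0]}
  ]
}}

```text
clock: 6.52
position: [489.5, -346.7, 65.0]
ee_rot: [-0.594, 0.805, -0.003, 0.001]
contact_force: [2.8, -0.0, 5.1]
gripper_width: 0.1
```

```bash
python3 -c "
from h import *
s=st();p=get_image('scene'); cv2.imwrite('pics/s3.png',cv2.resize(p['frame'][110:240,90:250],None,fx=4,fy=4,interpolation=cv2.INTER_CUBIC));s=st()"
```

```text
t 6.52 pos [ 489.5 -346.7   65. ] R [[-0.2951, -0.9554, 0.006], [-0.9555, 0.2951, -0.0031], [0.0012, -0.0066, -1.0]] w 0.1 F [ 2.8 -0.   5.1]
t 6.57 pos [ 489.5 -346.6   65.1] R [[-0.2951, -0.9554, 0.006], [-0.9555, 0.2951, -0.0031], [0.0012, -0.0067, -1.0]] w 0.1 F [ 2.1 -0.3  5. ]
```

View pics/s3.png

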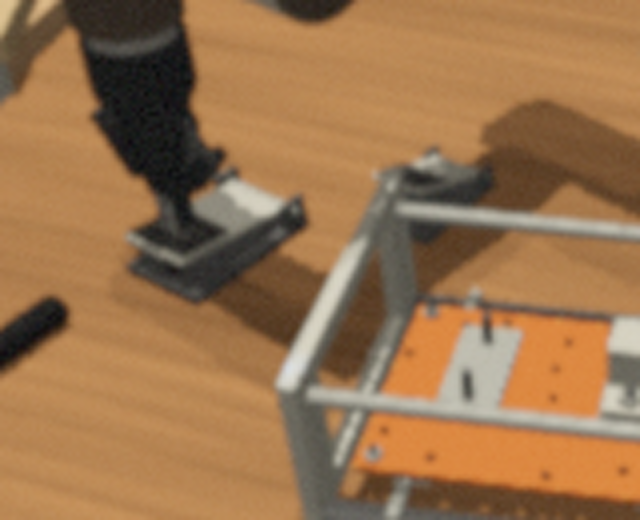

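Pedal (image 215,230) is partly down. Press on in small steps.

{"op": "apply_moves", "data": {
  "steps": [
    {"hand":0,"xyz":[0,0,0.3],"delta_rot":[0,0,0]},
    {"hand":0,"xyz":[0,0,0.6],"delta_rot":[0,0,0]},
    {"hand":0,"xyz":[0,0,0.8],"delta_rot":[0,0,0]},
    {"hand":0,"xyz":[0,0,0.8],"delta_rot":[0,0,0]}
  ]
}}

```text
clock: 6.9
position: [490.6, -346.9, 57.7]
ee_rot: [-0.594, 0.805, -0.004, 0.002]
contact_force: [3.6, 0.3, 6.8]
gripper_width: 0.1
```

{"op": "apply_moves", "data": {
  "steps": [
    {"hand":0,"xyz":[0,0,0.15],"delta_rot":[0,0,0]},
    {"hand":0,"xyz":[0,0,0.3],"delta_rot":[0,0,0]},
    {"hand":0,"xyz":[0,0,0.3],"delta_rot":[0,0,0]},
    {"hand":0,"xyz":[0,0,0.3],"delta_rot":[0,0,0]}
  ]
}}

```text
clock: 7.23
position: [490.7, -347.0, 57.2]
ee_rot: [-0.594, 0.804, -0.005, 0.002]
contact_force: [0.3, 2.2, 19.8]
gripper_width: 0.1
```

```bash
python3 -c "
from h import *
s=st();p=get_image('scene'); cv2.imwrite('pics/s4.png',cv2.resize(p['frame'][110:240,90:250],None,fx=4,fy=4,interpolation=cv2.INTER_CUBIC));s=st()"
```

```text
t 7.23 pos [ 490.7 -347.    57.2] R [[-0.2938, -0.9558, 0.009], [-0.9559, 0.2937, -0.005], [0.0021, -0.01, -0.9999]] w 0.1 F [ 0.3  2.2 19.8]
t 7.28 pos [ 490.7 -347.    57.1] R [[-0.2938, -0.9558, 0.0089], [-0.9559, 0.2938, -0.0049], [0.0021, -0.01, -0.9999]] w 0.2 F [ 0.3  3.7 19.5]
```

View pics/s4.png

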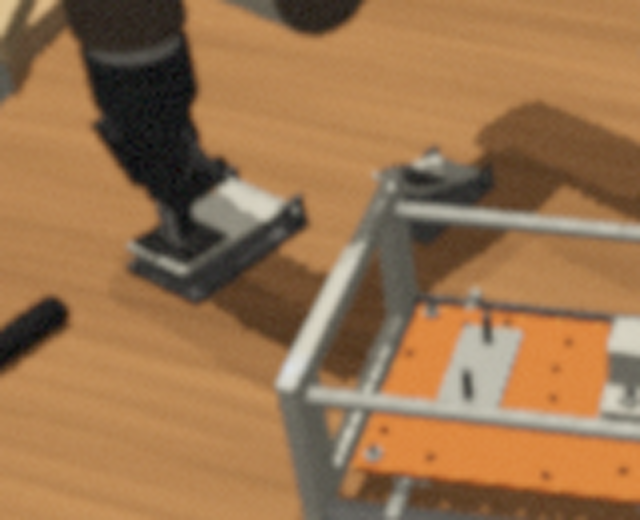

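{"op": "apply_moves", "data": {
  "steps": [
    {"hand":0,"xyz":[0,0,-1.5],"delta_rot":[0,0,0]},
    {"hand":0,"xyz":[0,0,-4],"delta_rot":[0,0,0]},
    {"hand":0,"xyz":[0,0,-8],"delta_rot":[0,0,0]},
    {"hand":0,"xyz":[0,0,-12],"delta_rot":[0,0,0]},
    {"hand":0,"xyz":[0,0,-16],"delta_rot":[0,0,0]},
    {"hand":0,"xyz":[0,0,-20],"delta_rot":[0,0,0]},
    {"hand":0,"xyz":[-4,1.2,-20],"delta_rot":[0,0,0]},
    {"hand":0,"xyz":[-8,2.5,-20],"delta_rot":[0,0,0]},
    {"hand":0,"xyz":[-12,3.7,-20],"delta_rot":[0,0,0]},
    {"hand":0,"xyz":[-16,5,-20],"delta_rot":[0,0,0]},
    {"hand":0,"xyz":[-20,6.3,-20],"delta_rot":[0,0,0]},
    {"hand":0,"xyz":[-24,7.6,-20],"delta_rot":[0,0,0]}
  ]
}}

```text
clock: 8.28
position: [484.0, -93.9, 251.6]
ee_rot: [-0.593, 0.805, 0.001, -0.001]
contact_force: [0.8, 0.9, 0.5]
gripper_width: 0.0
```

{"op": "apply_moves", "data": {
  "steps": [
    {"hand":0.5,"xyz":[-2,0.8,0],"delta_rot":[0,0,0]},
    {"hand":1,"xyz":[-3,1,0],"delta_rot":[0,0,0]},
    {"hand":1,"xyz":[-3,1,0],"delta_rot":[0,0,0]},
    {"hand":1,"xyz":[-3,1,0],"delta_rot":[0,0,0]}
  ]
}}

```text
clock: 8.62
position: [484.5, -64.1, 251.9]
ee_rot: [-0.593, 0.805, 0.0, -0.001]
contact_force: [-0.5, 0.5, 0.1]
gripper_width: 47.6
```

```bash
python3 -c "
from h import *
s=st();p=get_image('wrist'); cv2.imwrite('pics/w5.png',p['frame']);s=st(); print(np.array(p['origin']),list(p['orientation']))
for l in ['stud_tips','stud_plate','machine']: print(l,[(np.round(d['xyz'],1),round(d['confidence'],2)) for d in nets.pinpoint(p,l)])
"
```

```text
t 8.62 pos [484.5 -64.1 251.9] R [[-0.2956, -0.9553, -0.0012], [-0.9553, 0.2956, -0.0002], [0.0006, 0.0011, -1.0]] w 47.6 F [-0.5  0.5  0.1]
t 8.67 pos [484.5 -64.7 251.9] R [[-0.2968, -0.9549, -0.0012], [-0.9549, 0.2968, -0.0002], [0.0006, 0.001, -1.0]] w 55.3 F [ 0.2 -0.2 -0.7]
[551.39922159 -85.18170211 372.50727644] [np.float64(-0.5876167555493345), np.float64(0.7969852118979902), np.float64(0.11244241909420181), np.float64(-0.08293264135328869)]
stud_tips [(array([560. , -64.5,  63.2]), 0.97)]
stud_plate [(array([563.9, -62.9,  30.2]), 0.6)]
machine [(array([570.2, -10.4,   5.3]), 0.93)]
```

View pics/w5.png

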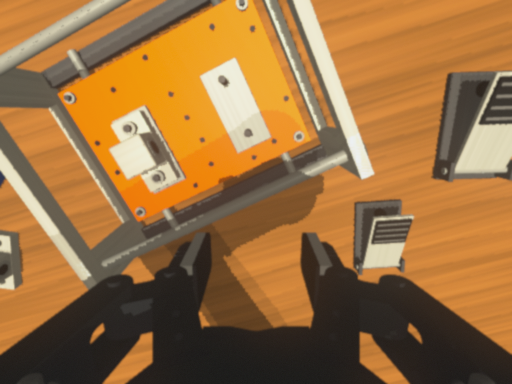

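```bash
python3 -c "
from h import *
f=cv2.imread('pics/w5.png'); cv2.imwrite('pics/w5z.png',cv2.resize(f[50:160,190:290],None,fx=6,fy=5.4,interpolation=cv2.INTER_CUBIC) if 0 else cv2.resize(f[55:155,190:290],None,fx=6,fy=6,interpolation=cv2.INTER_CUBIC))
p=dict(origin=np.array([551.399,-85.182,372.507]),orientation=[-0.58761676,0.79698521,0.11244242,-0.08293264],fx=286.1087,fy=286.1087,cx=255.673,cy=194.7655)
import json
for y in(7,8,9):
  a=np.radians(y);ux=np.array([np.cos(a),np.sin(a),0]);uy=np.array([-ux[1],ux[0],0]);c=np.array([563.5,-65,0])
  C=[c+sx*47*ux+sy*22*uy+[0,0,36] for sx,sy in((1,1),(1,-1),(-1,-1),(-1,1))]+[c+k*30*ux+[0,0,61] for k in (1,-1)]+[c+k*30*ux+[0,0,36] for k in (1,-1)]
  print(y,np.round(proj(p,C),1).tolist())
"
```

```text
7 [[198.7, 74.8], [235.1, 56.7], [269.9, 137.8], [235.5, 153.4], [221.0, 78.6], [245.8, 133.6], [223.7, 81.2], [246.5, 132.1]]
8 [[198.2, 75.5], [234.3, 56.7], [270.4, 137.2], [236.3, 153.4], [220.5, 78.8], [246.2, 133.4], [223.2, 81.4], [246.9, 131.9]]
9 [[197.7, 76.2], [233.5, 56.7], [270.9, 136.6], [237.1, 153.4], [220.1, 79.0], [246.6, 133.2], [222.8, 81.6], [247.3, 131.7]]
```

View pics/w5z.png

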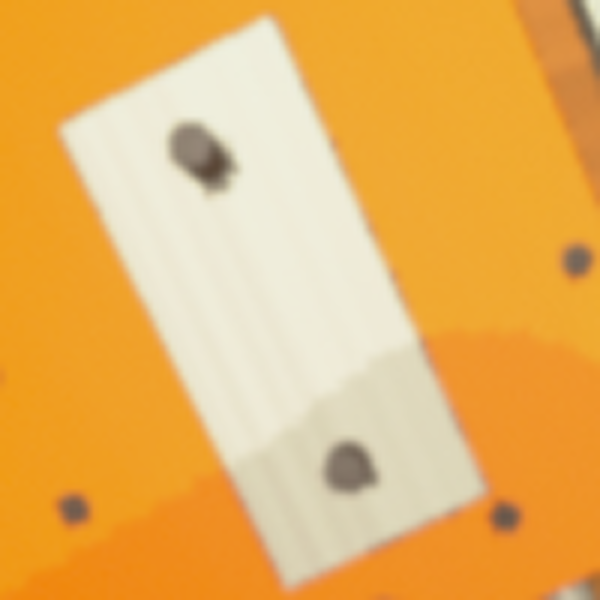

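```bash
python3 -c "
from h import *
from scipy.optimize import least_squares
p=dict(origin=np.array([551.399,-85.182,372.507]),orientation=[-0.58761676,0.79698521,0.11244242,-0.08293264],fx=286.1087,fy=286.1087,cx=255.673,cy=194.7655)
O=np.array([[199.9,76.2],[235.2,57.3],[271.4,137],[238.3,153.3],[221.5,79.1],[247.7,132.5]])
def f(v):
  a=v[2];ux=np.array([np.cos(a),np.sin(a),0]);uy=np.array([-ux[1],ux[0],0]);c=np.array([v[0],v[1],0])
  C=[c+sx*47*ux+sy*22*uy+[0,0,36] for sx,sy in((1,1),(1,-1),(-1,-1),(-1,1))]+[c+k*30*ux+[0,0,61] for k in (1,-1)]
  return (proj(p,C)-O).ravel()
r=least_squares(f,[563,-65,.14]);print(r.x,np.degrees(r.x[2]),np.round(r.fun,1))
"
```

```text
[ 5.62988163e+02 -6.63815053e+01  1.49637344e-01] 8.573588240265641 [-0.6 -0.2 -0.  -0.5  0.6 -0.1 -0.3  0.2  0.2 -0.1  0.1  0.9]
```

{"op": "apply_moves", "data": {
  "steps": [
    {"hand":1,"xyz":[-3.6,1.5,0],"delta_rot":[0,0,0.02]},
    {"hand":1,"xyz":[-7.2,3,0],"delta_rot":[0,0,0.05]},
    {"hand":1,"xyz":[-10.8,4.6,0],"delta_rot":[0,0,0.08]},
    {"hand":1,"xyz":[-14.4,6.2,0],"delta_rot":[0,0,0.11]},
    {"hand":1,"xyz":[-18,7.7,0],"delta_rot":[0,0,0.14]},
    {"hand":1,"xyz":[-21.6,9.2,0],"delta_rot":[0,0,0.17]},
    {"hand":1,"xyz":[-25.2,10.8,0],"delta_rot":[0,0,0.2]},
    {"hand":1,"xyz":[-28.8,12.3,0],"delta_rot":[0,0,0.22]},
    {"hand":1,"xyz":[-32.4,13.9,0],"delta_rot":[0,0,0.22]},
    {"hand":1,"xyz":[-34.5,14.8,0],"delta_rot":[0,0,0.22]},
    {"hand":1,"xyz":[-35.1,15,0],"delta_rot":[0,0,0.22]},
    {"hand":1,"xyz":[-35.1,15,0],"delta_rot":[0,0,0.22]}
  ]
}}

```text
clock: 9.82
position: [445.8, 316.4, 251.6]
ee_rot: [-0.502, 0.865, -0.0, -0.001]
contact_force: [-0.4, -0.7, -0.3]
gripper_width: 85.4
```

```bash
python3 -c "
from h import *
get_image('wrist');p=get_image('wrist'); cv2.imwrite('pics/w6.png',p['frame']);s=st(); print(np.array(p['origin']),list(p['orientation']))
import pickle; pickle.dump(p,open('w6.pkl','wb'))
print([(np.round(d['xyz'],1),round(d['confidence'],2)) for d in nets.pinpoint(p,'bearing_block')])
"
```

```text
t 9.92 pos [445.7 314.4 251.9] R [[-0.4987, -0.8668, -0.0008], [-0.8668, 0.4987, -0.001], [0.0013, 0.0002, -1.0]] w 85.5 F [-1.  -0.1  0.5]
[506.43463244 280.02157872 372.38900142] [np.float64(-0.49607447579208325), np.float64(0.8570239475133629), np.float64(0.12034136158965492), np.float64(-0.07027107902238558)]
[(array([597.5, 291. ,  -1.3]), 0.83), (array([465.9, 320.1,   0.6]), 0.73)]
```

View pics/w6.png

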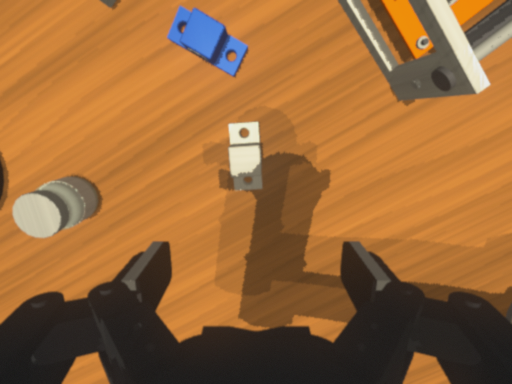

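```bash
python3 -c "
from h import *
f=cv2.imread('pics/w6.png'); cv2.imwrite('pics/w6z.png',cv2.resize(f[110:200,200:290],None,fx=6,fy=6,interpolation=cv2.INTER_CUBIC))"
```

```text
(no output)
```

View pics/w6z.png

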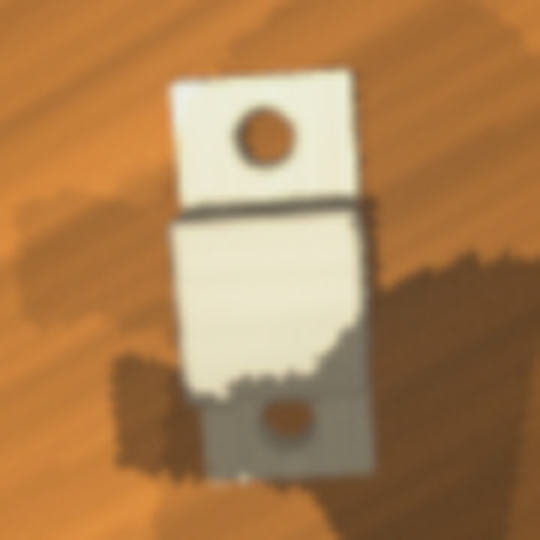

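```bash
python3 -c "
from h import *
import pickle
from scipy.optimize import least_squares
p=pickle.load(open('w6.pkl','rb'))
O=np.array([[170,83],[351,70],[373,472],[207,482],[170,224],[358,209],[265,136]])/6-.42+[200,110]
L=np.array([[42,18,14],[42,-18,14],[-42,-18,14],[-42,18,14],[18,18,48],[18,-18,48],[30,0,14]])
def f(v): return (proj(p,R.from_euler('z',v[2]).apply(L)+[v[0],v[1],0])-O).ravel()
r=least_squares(f,[466,320,-.5]);print(r.x,np.degrees(r.x[2]),np.round(r.fun,1))
s=st();M=R.from_quat(s['ee_rot']).as_matrix()
print(M.T@(np.array([r.x[0],r.x[1],29])-s['position']), np.degrees(np.arctan2(M[1,0],M[0,0])))
"
```

```text
[ 4.66245051e+02  3.17246686e+02 -4.56440381e-01] -26.152107411214132 [ 0.4  0.  -0.3  0.2  0.1  0.   0.1  0.1 -0.5 -0.5  0.2 -0.1  0.   0.3]
t 9.97 pos [445.8 314.1 252.1] R [[-0.4992, -0.8665, -0.0006], [-0.8665, 0.4992, -0.0007], [0.0009, 0.0002, -1.0]] w 85.5 F [-0.1  0.4 -0.1]
[-13.18200627 -16.19351394 223.1309347 ] -119.94865170780604
```

{"op": "apply_moves", "data": {
  "steps": [
    {"hand":1,"xyz":[-0.7,-0.8,3],"delta_rot":[0,0,-0.03]},
    {"hand":1,"xyz":[-1.3,-1.6,6],"delta_rot":[0,0,-0.066]},
    {"hand":1,"xyz":[-1.3,-1.6,9.5],"delta_rot":[0,0,-0.066]},
    {"hand":1,"xyz":[-1.3,-1.6,13],"delta_rot":[0,0,-0.066]},
    {"hand":1,"xyz":[-1.3,-1.6,15.5],"delta_rot":[0,0,-0.066]},
    {"hand":1,"xyz":[-1.3,-1.6,17],"delta_rot":[0,0,-0.066]},
    {"hand":1,"xyz":[-1.3,-1.6,17],"delta_rot":[0,0,-0.066]},
    {"hand":1,"xyz":[-1.3,-1.6,17],"delta_rot":[0,0,-0.066]}
  ]
}}

```text
clock: 10.63
position: [466.2, 317.5, 82.3]
ee_rot: [-0.529, 0.849, -0.0, -0.001]
contact_force: [-0.3, 0.4, 0.1]
gripper_width: 85.2
```

```bash
python3 -c "
from h import *
p=get_image('wrist');p=get_image('wrist'); cv2.imwrite('pics/w7.png',p['frame']);s=st();M=R.from_quat(s['ee_rot']).as_matrix()
print(M.T@(np.array([466.2,317.2,29])-s['position']), np.degrees(np.arctan2(M[1,0],M[0,0])))
import pickle; pickle.dump(p,open('w7.pkl','wb'))
cv2.imwrite('pics/w7z.png',cv2.resize(p['frame'][130:270,170:330],None,fx=5,fy=4.2 if 0 else 4,interpolation=cv2.INTER_CUBIC) if 0 else cv2.resize(p['frame'][130:270,170:330],None,fx=4,fy=4,interpolation=cv2.INTER_CUBIC))
"
```

```text
t 10.73 pos [466.9 319.   84. ] R [[-0.4399, -0.898, 0.0022], [-0.898, 0.4399, 0.0021], [-0.0028, -0.0011, -1.0]] w 85.4 F [-0.5 -0.3  0.7]
[ 2.09902619 -0.12211403 55.01530801] -116.10004568131222
```

View pics/w7.png

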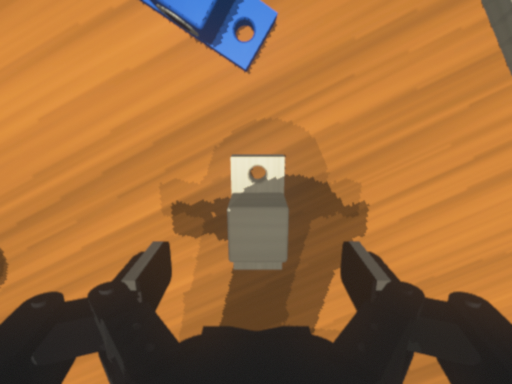

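View pics/w7z.png

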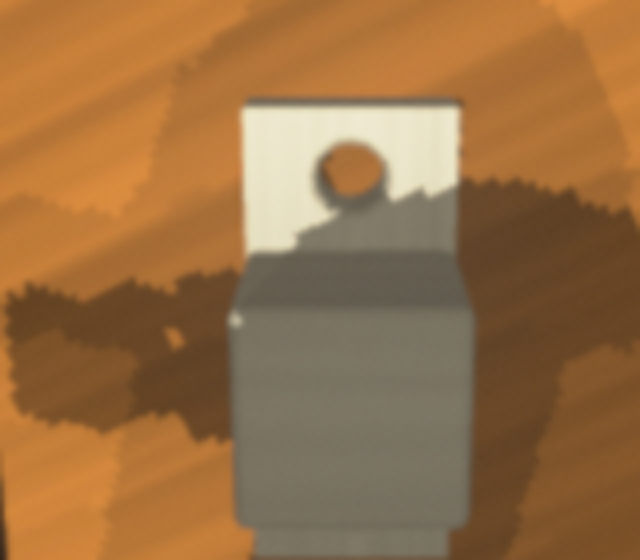

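```bash
python3 -c "
from h import *
import pickle
from scipy.optimize import least_squares
p=pickle.load(open('w7.pkl','rb'))
O=np.array([[241,104],[462,102],[231,318],[473,310],[470,520],[238,523],[350,172]])/4-.38+[170,130]
L=np.array([[42,18,14],[42,-18,14],[18,18,48],[18,-18,48],[-18,-18,48],[-18,18,48],[30,0,14]])
def f(v): return (proj(p,R.from_euler('z',v[2]).apply(L)+[v[0],v[1],0])-O).ravel()
r=least_squares(f,[466,320,-.5]);print(r.x,np.degrees(r.x[2]),np.round(r.fun,1))
s=st();M=R.from_quat(s['ee_rot']).as_matrix()
print(M.T@(np.array([r.x[0],r.x[1],29])-s['position']), np.degrees(np.arctan2(M[1,0],M[0,0])))
"
```

```text
[ 4.66688977e+02  3.16649107e+02 -4.44298489e-01] -25.456428259429764 [ 0.2  0.3 -0.9  0.1 -1.  -3.   1.2 -1.6  0.7  2.2 -0.4  2.   0.2  0.7]
t 10.73 pos [466.9 319.   84. ] R [[-0.4399, -0.898, 0.0022], [-0.898, 0.4399, 0.0021], [-0.0028, -0.0011, -1.0]] w 85.4 F [-0.5 -0.3  0.7]
[ 2.37862135 -0.80358853 55.01526273] -116.10004568131222
```

{"op": "apply_moves", "data": {
  "steps": [
    {"hand":1,"xyz":[0.1,0,2],"delta_rot":[0,0,0]},
    {"hand":1,"xyz":[0.2,0,3.8],"delta_rot":[0,0,0]},
    {"hand":1,"xyz":[0.2,0,5],"delta_rot":[0,0,0]},
    {"hand":1,"xyz":[0.2,0,5.4],"delta_rot":[0,0,0]},
    {"hand":1,"xyz":[0.2,0,5.4],"delta_rot":[0,0,0]},
    {"hand":1,"xyz":[0.2,0,5.4],"delta_rot":[0,0,0]}
  ]
}}

```text
clock: 11.23
position: [465.7, 317.9, 29.7]
ee_rot: [-0.53, 0.848, 0.0, 0.001]
contact_force: [-0.3, -0.0, 0.2]
gripper_width: 85.3
```

{"op": "apply_moves", "data": {
  "steps": [
    {"hand":0.6,"xyz":[0,0,0],"delta_rot":[0,0,0]},
    {"hand":0.45,"xyz":[0,0,0],"delta_rot":[0,0,0]},
    {"hand":0.4,"xyz":[0,0,0],"delta_rot":[0,0,0]},
    {"hand":0.3,"xyz":[0,0,0],"delta_rot":[0,0,0]},
    {"hand":0.2,"xyz":[0,0,0],"delta_rot":[0,0,0]},
    {"hand":0,"xyz":[0,0,0],"delta_rot":[0,0,0]},
    {"hand":0,"xyz":[0,0,0],"delta_rot":[0,0,0]},
    {"hand":0,"xyz":[0,0,0],"delta_rot":[0,0,0]}
  ]
}}

```text
clock: 11.9
position: [465.3, 317.7, 29.0]
ee_rot: [-0.53, 0.848, 0.0, 0.001]
contact_force: [-0.7, 0.3, 5.2]
gripper_width: 35.5
```

```bash
python3 -c "
from h import *
p=get_image('wrist'); cv2.imwrite('pics/w8.png',p['frame']);s=st()"
```

```text
t 11.95 pos [465.3 317.7  29. ] R [[-0.4389, -0.8985, 0.001], [-0.8985, 0.4389, 0.0009], [-0.0013, -0.0005, -1.0]] w 35.4 F [-0.9  1.6  5.3]
```

View pics/w8.png

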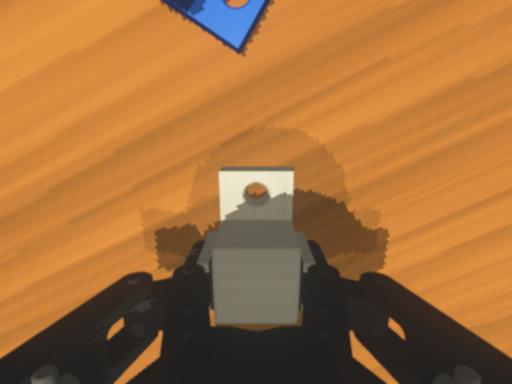

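{"op": "apply_moves", "data": {
  "steps": [
    {"hand":0,"xyz":[0,0,-1],"delta_rot":[0,0,0]},
    {"hand":0,"xyz":[0,0,-3],"delta_rot":[0,0,0]},
    {"hand":0,"xyz":[0,0,-6],"delta_rot":[0,0,0]},
    {"hand":0,"xyz":[0,0,-9.5],"delta_rot":[0,0,0]},
    {"hand":0,"xyz":[0,0,-13],"delta_rot":[0,0,0]},
    {"hand":0,"xyz":[0,0,-16.5],"delta_rot":[0,0,0]},
    {"hand":0,"xyz":[0,0,-19],"delta_rot":[0,0,0]},
    {"hand":0,"xyz":[0,0,-20],"delta_rot":[0,0,0]},
    {"hand":0,"xyz":[0,0,-20],"delta_rot":[0,0,0]},
    {"hand":0,"xyz":[0,0,-20],"delta_rot":[0,0,0]}
  ]
}}

```text
clock: 12.78
position: [463.9, 316.5, 226.7]
ee_rot: [-0.529, 0.849, 0.0, -0.002]
contact_force: [-1.3, -0.8, -3.9]
gripper_width: 35.2
```

```bash
python3 -c "
from h import *
import pickle
get_image('wrist');p=get_image('wrist'); cv2.imwrite('pics/w9.png',p['frame']);s=st();pickle.dump((p,s),open('w9.pkl','wb'))
cv2.imwrite('pics/w9z.png',cv2.resize(p['frame'][150:340,190:330],None,fx=4,fy=3 if 0 else 4,interpolation=cv2.INTER_CUBIC)[:600])
M=R.from_quat(s['ee_rot']).as_matrix()
print(M.T@(np.array([563,-66.4,229])-s['position']), np.degrees(np.arctan2(M[1,0],M[0,0])))
"
```

```text
t 12.88 pos [463.7 316.1 225.4] R [[-0.4398, -0.8981, -0.0044], [-0.8981, 0.4398, -0.0038], [0.0054, 0.0023, -1.0]] w 35.6 F [-0.3  0.4 -2. ]
[ 299.86440765 -257.41095262   -2.61613375] -116.09132114624357
```

View pics/w9z.png

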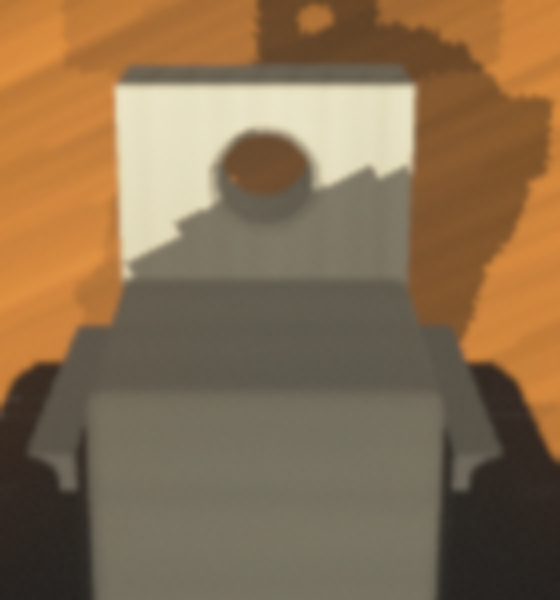

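```bash
cat > fit.py <<'E'
from h import *
from scipy.optimize import least_squares
def fit(p,s,O,L):
    M=R.from_quat(s['ee_rot']); 
    # block in tool frame: block z = -tool z, block x = -tool y, block y=-tool x
    B=R.from_matrix(np.array([[0,-1,0],[-1,0,0],[0,0,-1]]).T)
    def w(v): return M.apply((B*R.from_euler('z',v[3])).apply(L)+v[:3])+s['position']
    f=lambda v:(proj(p,w(v))-O).ravel()
    r=least_squares(f,[0,0,29,0]); print('tool-frame offset',np.round(r.x[:3],2),'yaw deg',np.degrees(r.x[3]),np.round(r.fun,1))
    return r.x
E
python3 -c "
from fit import *
import pickle
p,s=pickle.load(open('w9.pkl','rb'))
O=np.array([[115,85],[415,83],[409,281],[120,281],[263,178]])/4-.38+[190,150]
L=np.array([[42,18,14],[42,-18,14],[18,-18,14],[18,18,14],[30,0,14]])
fit(p,s,O[[0,1,4]],L[[0,1,4]]); fit(p,s,O,L)
"
```

```text
tool-frame offset [ 0.48 -1.3  28.61] yaw deg 0.2011386103301062 [-0.1 -0.3 -0.3 -0.   0.4  0.3]
tool-frame offset [ 0.41 -1.59 25.81] yaw deg 0.09921148708515187 [-0.9  0.2  0.5  0.6  0.3 -1.2 -0.2 -1.1  0.3  1.3]
```

{"op": "apply_moves", "data": {
  "steps": [
    {"hand":0,"xyz":[1.5,-1.3,0],"delta_rot":[0,0,-0.03]},
    {"hand":0,"xyz":[4.2,-3.6,0],"delta_rot":[0,0,-0.09]},
    {"hand":0,"xyz":[7.2,-6.1,0],"delta_rot":[0,0,-0.15]},
    {"hand":0,"xyz":[10.2,-8.7,0],"delta_rot":[0,0,-0.21]},
    {"hand":0,"xyz":[13.2,-11.3,0],"delta_rot":[0,0,-0.27]},
    {"hand":0,"xyz":[16.2,-13.8,0],"delta_rot":[0,0,-0.33]},
    {"hand":0,"xyz":[19.2,-16.4,0],"delta_rot":[0,0,-0.39]},
    {"hand":0,"xyz":[22.2,-18.9,0],"delta_rot":[0,0,-0.45]},
    {"hand":0,"xyz":[25.2,-21.5,0],"delta_rot":[0,0,-0.51]},
    {"hand":0,"xyz":[27.7,-23.6,0],"delta_rot":[0,0,-0.56]},
    {"hand":0,"xyz":[29.3,-25,0],"delta_rot":[0,0,-0.59]},
    {"hand":0,"xyz":[30,-25.6,0],"delta_rot":[0,0,-0.605]}
  ]
}}

```text
clock: 13.88
position: [562.4, -67.8, 225.3]
ee_rot: [0.757, -0.653, -0.002, 0.002]
contact_force: [-0.4, 1.0, -2.8]
gripper_width: 35.2
```

{"op": "apply_moves", "data": {
  "steps": [
    {"hand":0,"xyz":[0,0,0],"delta_rot":[0,0,0]},
    {"hand":0,"xyz":[0,0,0],"delta_rot":[0,0,0]},
    {"hand":0,"xyz":[0,0,0],"delta_rot":[0,0,0]},
    {"hand":0,"xyz":[0,0,0],"delta_rot":[0,0,0]}
  ]
}}

```text
clock: 14.22
position: [562.7, -64.0, 227.5]
ee_rot: [0.758, -0.652, -0.001, 0.001]
contact_force: [0.8, 0.4, -2.8]
gripper_width: 35.3
```

```bash
python3 -c "
from h import *
import pickle
p=get_image('wrist');s=telemetry.read_state();pickle.dump((p,s),open('w10.pkl','wb'))
cv2.imwrite('pics/w10.png',p['frame']);cv2.imwrite('pics/w10z.png',cv2.resize(p['frame'][130:280,160:340],None,fx=4,fy=4,interpolation=cv2.INTER_CUBIC))
q=get_image('scene');cv2.imwrite('pics/s10.png',cv2.resize(q['frame'][110:260,140:310],None,fx=4,fy=4,interpolation=cv2.INTER_CUBIC))
st()
M=R.from_quat(s['ee_rot']).as_matrix()
print(M.T@(np.array([561.6,-66.2,100])-s['position']), np.degrees(np.arctan2(M[1,0],M[0,0])))
"
```

```text
t 14.32 pos [562.9 -63.9 228.1] R [[0.1509, -0.9885, -0.0006], [-0.9885, -0.1509, 0.0], [-0.0001, 0.0005, -1.0]] w 35.3 F [ 0.1  0.1 -2.4]
[  2.08870409   1.43132596 127.86035732] -81.32353170645347
```

View pics/w10.png

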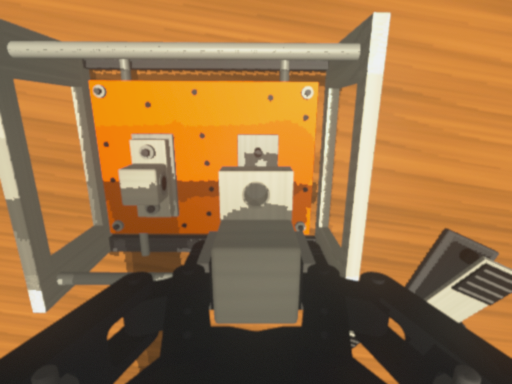

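View pics/s10.png

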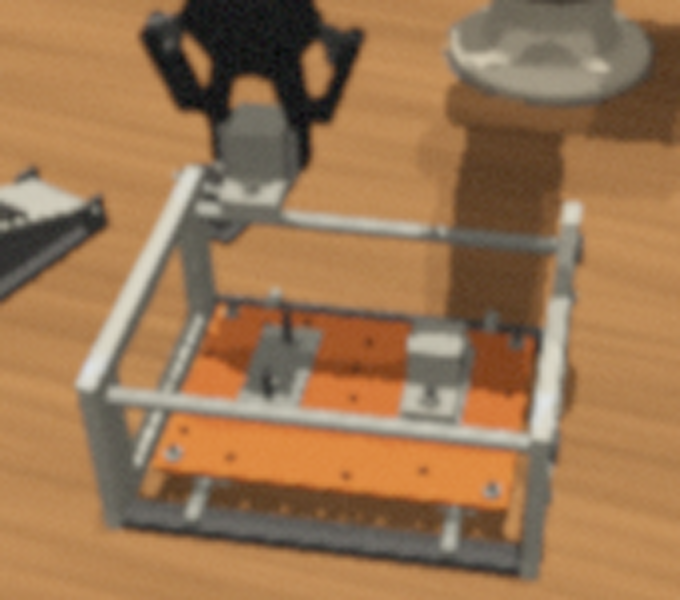

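View pics/w10z.png

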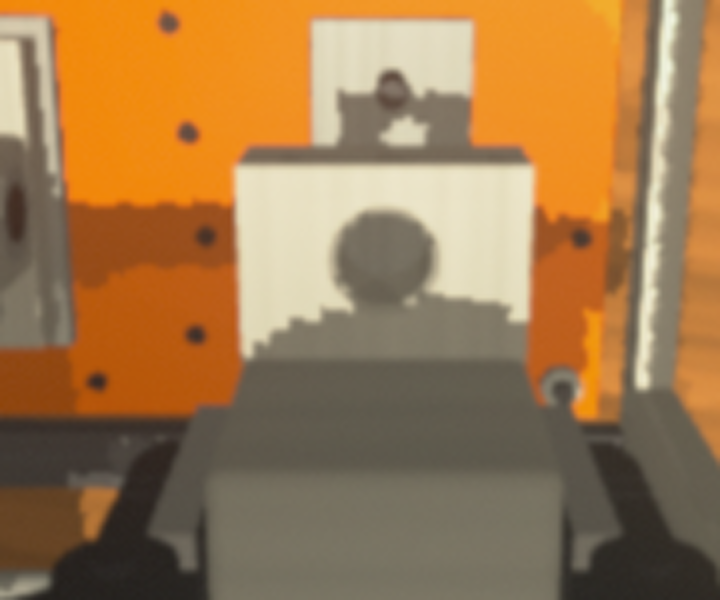

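```bash
python3 -c "
from h import *
import pickle
p,s=pickle.load(open('w10.pkl','rb'))
a=.1496;ux=np.array([np.cos(a),np.sin(a),0]);uy=np.array([-ux[1],ux[0],0]);c=np.array([563,-66.4,0])
C=[c+47*ux+22*uy+[0,0,36],c+47*ux-22*uy+[0,0,36],c+30*ux+[0,0,61],c+30*ux+[0,0,36]]
print((proj(p,C)-[160,130])*4)
print(ray(p,(95,92),30)-ray(p,(310,92),30))
"
```

```text
[[309.00538646  18.90018792]
 [473.43206471  19.16431432]
 [391.6031029   95.6431768 ]
 [390.99261402  82.78562342]]
[-33.93009798 222.90334694   0.        ]
```

```bash
python3 -c "
from fit import *
import pickle
p,s=pickle.load(open('w10.pkl','rb'))
O=np.array([[235,165],[534,163],[384,258]])/4-.38+[160,130]
L=np.array([[42,18,14],[42,-18,14],[30,0,14]])
fit(p,s,O,L); st()
"
```

```text
tool-frame offset [ 0.65 -0.93 29.71] yaw deg 0.2984698881154465 [ 0.  -0.2 -0.2 -0.1  0.2  0.3]
t 14.32 pos [562.9 -63.9 228.1] R [[0.1509, -0.9885, -0.0006], [-0.9885, -0.1509, 0.0], [-0.0001, 0.0005, -1.0]] w 35.3 F [ 0.1  0.1 -2.4]
```

{"op": "apply_moves", "data": {
  "steps": [
    {"hand":0,"xyz":[0.1,0.05,1],"delta_rot":[0,0,0]},
    {"hand":0,"xyz":[0.2,0.1,3],"delta_rot":[0,0,0]},
    {"hand":0,"xyz":[0.2,0.1,5],"delta_rot":[0,0,0]},
    {"hand":0,"xyz":[0.2,0.1,7],"delta_rot":[0,0,0]},
    {"hand":0,"xyz":[0.2,0.1,8.5],"delta_rot":[0,0,0]},
    {"hand":0,"xyz":[0.2,0.1,9.5],"delta_rot":[0,0,0]},
    {"hand":0,"xyz":[0.2,0.1,10],"delta_rot":[0,0,0]},
    {"hand":0,"xyz":[0.2,0.1,10],"delta_rot":[0,0,0]},
    {"hand":0,"xyz":[0.2,0.1,10],"delta_rot":[0,0,0]},
    {"hand":0,"xyz":[0.2,0.1,10],"delta_rot":[0,0,0]},
    {"hand":0,"xyz":[0.2,0.1,10],"delta_rot":[0,0,0]},
    {"hand":0,"xyz":[0.2,0.1,10],"delta_rot":[0,0,0]}
  ]
}}

```text
clock: 15.32
position: [562.9, -66.9, 129.2]
ee_rot: [0.758, -0.652, 0.001, -0.001]
contact_force: [-0.4, 0.1, -3.5]
gripper_width: 35.4
```

```bash
python3 -c "
from h import *
import pickle
p=get_image('wrist');s=telemetry.read_state();pickle.dump((p,s),open('w11.pkl','wb'))
cv2.imwrite('pics/w11.png',cv2.resize(p['frame'][130:280,160:340],None,fx=4,fy=4,interpolation=cv2.INTER_CUBIC))
q=get_image('scene');cv2.imwrite('pics/s11.png',cv2.resize(q['frame'][110:260,140:310],None,fx=4,fy=4,interpolation=cv2.INTER_CUBIC))
st()
M=R.from_quat(s['ee_rot']).as_matrix()
print(M.T@(np.array([561.6,-66.2,100])-s['position']), np.degrees(np.arctan2(M[1,0],M[0,0])))
"
```

```text
t 15.42 pos [562.7 -66.9 128.9] R [[0.1496, -0.9887, 0.0011], [-0.9887, -0.1496, 0.0002], [0.0, -0.0012, -1.0]] w 35.0 F [ 0.4 -0.2 -2.4]
[-0.83191554  1.07716176 29.04352247] -81.3946857734191
```

View pics/w11.png

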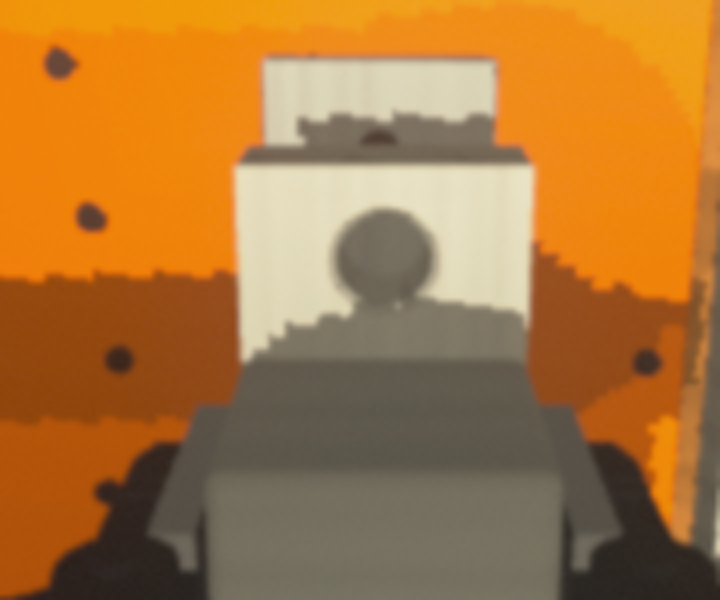

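View pics/s11.png

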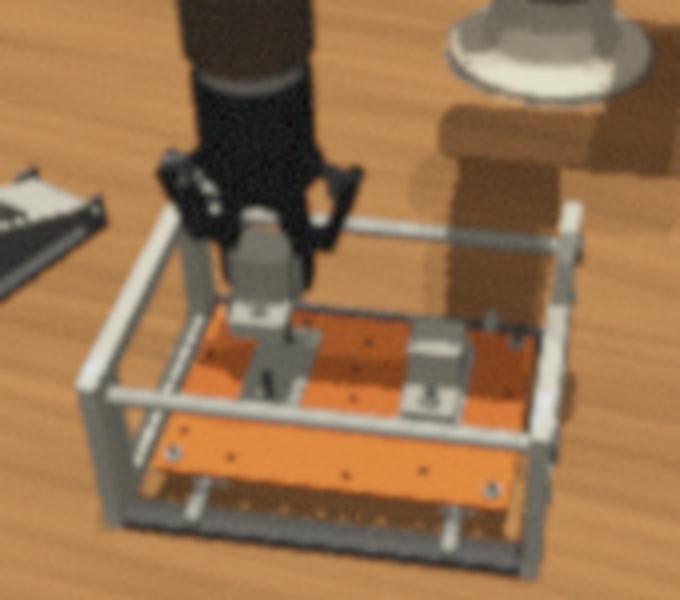

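```bash
python3 -c "
from fit import *
import pickle
from scipy.optimize import least_squares
p,s=pickle.load(open('w11.pkl','rb'))
O=np.array([[235,165],[534,163],[384,258]])/4-.38+[160,130]
L=np.array([[42,18,14],[42,-18,14],[30,0,14]])
b=fit(p,s,O,L)
q=(np.array([[263,58],[497,57]])/4-.38)+[160,130]
A,B=[ray(p,x,36) for x in q]; d=A-B; print(np.linalg.norm(d),np.degrees(np.arctan2(d[1],d[0]))-90)
u=d/np.linalg.norm(d);ux=np.array([u[1],-u[0],0]); T=(A+B)/2-47*ux; print('target',T)
M=R.from_quat(s['ee_rot']).as_matrix()
for off in ([.5,-1.2,29],): 
  blk=s['position']+M@off
  for t in (T,np.array([563,-66.4,0])):
    e=t-blk; e[2]=0; print(blk,M.T@e)
"
```

```text
tool-frame offset [ 0.63 -1.21 29.14] yaw deg 0.31659411607131593 [ 0.  -0.2 -0.2 -0.1  0.2  0.3]
43.30970487840575 8.852511150622561
target [563.65232479 -66.50710966  36.        ]
[564.05075177 -67.17620536 100.0468803 ] [-7.21178809e-01  2.93826540e-01 -4.45596754e-04]
[564.05075177 -67.17620536 100.0468803 ] [-0.92468812  0.92278061 -0.00136936]
```

{"op": "apply_moves", "data": {
  "steps": [
    {"hand":0,"xyz":[-0.04,0.03,0.5],"delta_rot":[0,0,0]},
    {"hand":0,"xyz":[-0.08,0.06,1.1],"delta_rot":[0,0,0]},
    {"hand":0,"xyz":[-0.08,0.06,1.7],"delta_rot":[0,0,0]},
    {"hand":0,"xyz":[-0.08,0.06,2.2],"delta_rot":[0,0,0]},
    {"hand":0,"xyz":[-0.08,0.06,2.6],"delta_rot":[0,0,0]},
    {"hand":0,"xyz":[-0.08,0.06,2.8],"delta_rot":[0,0,0]},
    {"hand":0,"xyz":[-0.08,0.06,2.9],"delta_rot":[0,0,0]},
    {"hand":0,"xyz":[-0.08,0.06,2.9],"delta_rot":[0,0,0]},
    {"hand":0,"xyz":[-0.08,0.06,2.9],"delta_rot":[0,0,0]},
    {"hand":0,"xyz":[-0.08,0.06,2.9],"delta_rot":[0,0,0]},
    {"hand":0,"xyz":[-0.08,0.06,2.9],"delta_rot":[0,0,0]},
    {"hand":0,"xyz":[-0.08,0.06,2.9],"delta_rot":[0,0,0]}
  ]
}}

```text
clock: 16.42
position: [561.8, -66.2, 99.6]
ee_rot: [0.758, -0.652, 0.0, -0.0]
contact_force: [0.1, -0.6, -3.1]
gripper_width: 35.3
```

{"op": "apply_moves", "data": {
  "steps": [
    {"hand":0,"xyz":[0,0,0],"delta_rot":[0,0,0]},
    {"hand":0,"xyz":[0,0,0],"delta_rot":[0,0,0]},
    {"hand":0,"xyz":[0,0,0],"delta_rot":[0,0,0]},
    {"hand":0,"xyz":[0,0,0],"delta_rot":[0,0,0]},
    {"hand":0,"xyz":[0,0,0],"delta_rot":[0,0,0]},
    {"hand":0,"xyz":[0,0,0],"delta_rot":[0,0,0]}
  ]
}}

```text
clock: 16.92
position: [561.7, -66.2, 99.3]
ee_rot: [0.758, -0.652, 0.0, -0.0]
contact_force: [0.4, -0.6, -2.6]
gripper_width: 35.6
```

```bash
python3 -c "
from h import *
import pickle
p=get_image('wrist');s=telemetry.read_state();pickle.dump((p,s),open('w12.pkl','wb'))
cv2.imwrite('pics/w12.png',cv2.resize(p['frame'][130:280,160:340],None,fx=4,fy=4,interpolation=cv2.INTER_CUBIC))
q=get_image('scene');pickle.dump(q,open('s12.pkl','wb'));cv2.imwrite('pics/s12.png',cv2.resize(q['frame'][150:220,180:260],None,fx=8,fy=8,interpolation=cv2.INTER_CUBIC))
t=get_image('top');pickle.dump(t,open('t12.pkl','wb'));cv2.imwrite('pics/t12.png',cv2.resize(t['frame'][150:220,260:340],None,fx=8,fy=8,interpolation=cv2.INTER_CUBIC))
st()
M=R.from_quat(s['ee_rot']).as_matrix(); blk=s['position']+M@[.6,-1.2,29.1]
print(blk,M.T@(np.array([563.3,-66.45,71])-blk), np.degrees(np.arctan2(M[1,0],M[0,0])))
"
```

```text
t 17.07 pos [561.7 -66.2  99.3] R [[0.1496, -0.9887, 0.0], [-0.9887, -0.1496, -0.0], [0.0, -0.0, -1.0]] w 35.5 F [-0.1  0.9 -3.2]
[562.96911418 -66.61534138  70.20906336] [-0.11395457 -0.35188088 -0.79094764] -81.39330351028791
```

View pics/w12.png

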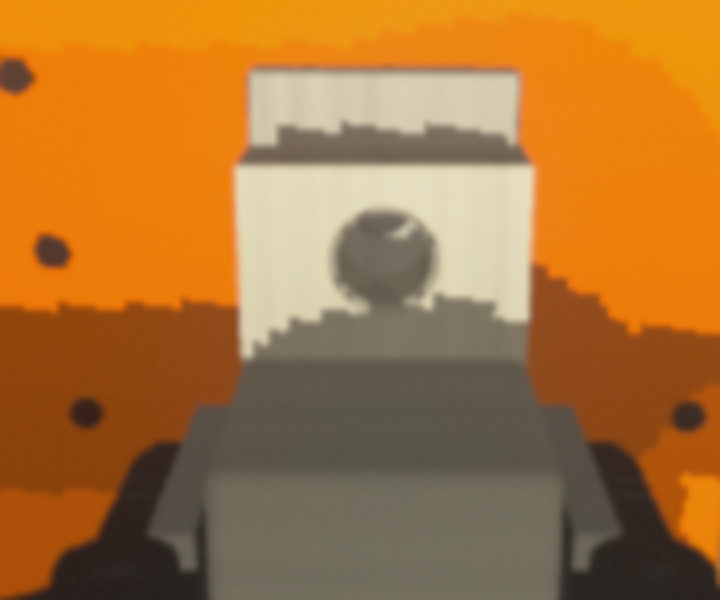

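View pics/s12.png

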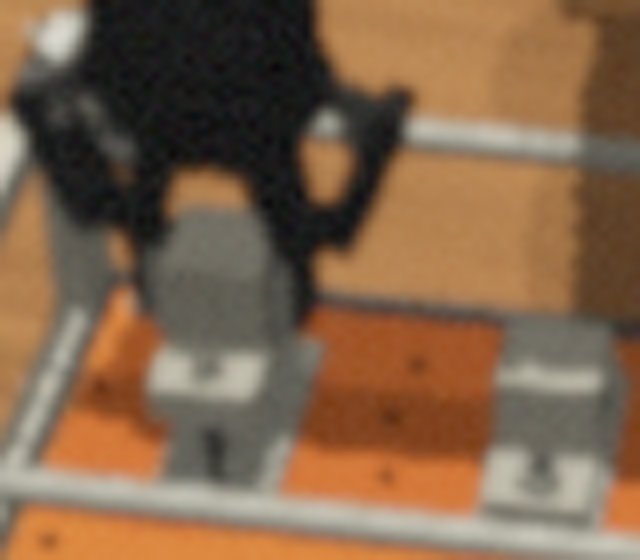

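View pics/t12.png

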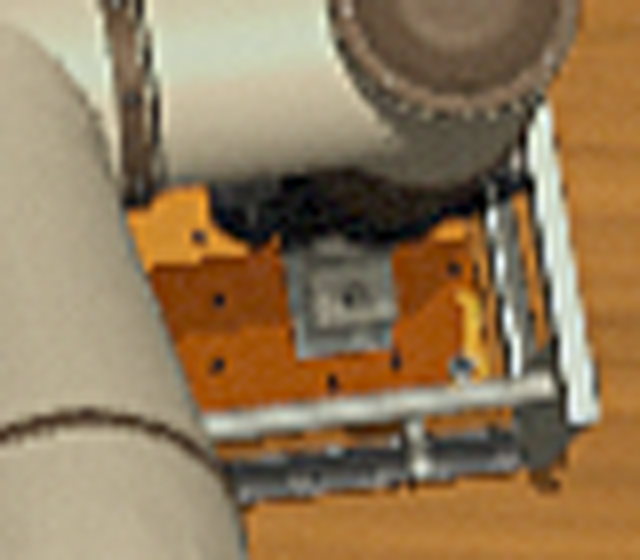

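```bash
python3 -c "
from fit import *
import pickle
p,s=pickle.load(open('w12.pkl','rb'))
q=(np.array([[248,70.5],[520,69.5]])/4-.38)+[160,130]
A,B=[ray(p,x,36) for x in q]; d=A-B; print(np.linalg.norm(d),np.degrees(np.arctan2(d[1],d[0]))-90)
u=d/np.linalg.norm(d);ux=np.array([u[1],-u[0],0]); T=(A+B)/2-47*ux; print('target',T)
M=R.from_quat(s['ee_rot']).as_matrix(); blk=s['position']+M@[.6,-1.2,29.1];print((M.T@(T-blk))[:2])
# scene: predicted near/far hole(+x) top at z=71+14 and stud tip, 8x zoom
a=.1505;ux=np.array([np.cos(a),np.sin(a),0])
for nm,k,o in (('scene','s12',[180,150]),('top','t12',[260,150])):
  c=pickle.load(open(k+'.pkl','rb'))
  for sg in (1,-1):
    print(nm,sg,(proj(c,[blk+sg*30*ux+[0,0,14],np.array([563.3,-66.45,61])+sg*30*ux,np.array([563.3,-66.45,36])+sg*30*ux])-o)*8)
"
```

```text
43.41294958088365 8.816798001320123
target [563.52619261 -66.4419315   36.        ]
[-0.088415   -0.57772029]
scene 1 [[198.18699441 363.47189475]
 [203.19287105 414.86797976]
 [208.32916925 467.72454587]]
scene -1 [[238.65996455 252.77719179]
 [242.8543567  303.53227623]
 [247.14273077 355.85916479]]
top 1 [[330.8156055  152.78102341]
 [324.94474644 165.16737598]
 [319.21961647 178.84748963]]
top -1 [[351.39464064 285.73833529]
 [345.1454483  296.0806695 ]
 [339.03181385 307.64018156]]
```

{"op": "apply_moves", "data": {
  "steps": [
    {"hand":0,"xyz":[0,-0.04,-0.07],"delta_rot":[0,0,0]},
    {"hand":0,"xyz":[0,-0.04,-0.07],"delta_rot":[0,0,0]},
    {"hand":0,"xyz":[0,-0.04,-0.07],"delta_rot":[0,0,0]},
    {"hand":0,"xyz":[0,-0.04,-0.07],"delta_rot":[0,0,0]},
    {"hand":0,"xyz":[0,-0.04,-0.07],"delta_rot":[0,0,0]},
    {"hand":0,"xyz":[0,-0.04,-0.07],"delta_rot":[0,0,0]},
    {"hand":0,"xyz":[0,-0.04,-0.07],"delta_rot":[0,0,0]},
    {"hand":0,"xyz":[0,-0.04,-0.07],"delta_rot":[0,0,0]}
  ]
}}

```text
clock: 17.73
position: [562.1, -66.1, 100.0]
ee_rot: [0.758, -0.652, -0.0, 0.0]
contact_force: [0.3, 1.0, -2.0]
gripper_width: 35.1
```

```bash
python3 -c "
from h import *
s=st();print(np.abs(s['joint_vel']).max())
M=R.from_quat(s['ee_rot']).as_matrix(); blk=s['position']+M@[.6,-1.2,29.0];print(blk,M.T@(np.array([563.4,-66.4,71])-blk))
print(workorder.job_done())"
```

```text
t 17.73 pos [562.1 -66.1 100. ] R [[0.1496, -0.9887, -0.0], [-0.9887, -0.1496, 0.0], [-0.0, 0.0, -1.0]] w 35.1 F [ 0.3  1.  -2. ]
0.0023838500855166097
[563.35172483 -66.54882973  70.99711395] [-0.13993166 -0.0699994  -0.00288552]
the job is handed in; nothing more can be done
None
```

I pressed the large pedal to its stop, then picked up the bearing block and carried it over the machine. I handed the job in at 17.7 s with the arm still holding the block above the bare studs.

- **Pedal:** at the stop the force jumped to about 20 N within half a millimetre, with the pad at about 35 mm. The spring brought the pedal back up when I let go.
- **Carry:** the block's underside stayed about 200 mm above the bench until it was over the target plate. The wrist force stayed around 2–4 N, which is roughly the block's own weight.
- **Final position:**
  - The estimated offset from the stud line is about 0.2 mm, but the camera calibration is only good to about 2 mm.
  - The block's turn matches the plate's to within about 0.3°.
  - The tool is vertical, so the block should be level, and the joints were practically still.
  - The underside is at about 71 mm, 10 mm above the stud tips.
- **Disagreements:**
  - The three camera-based target estimates differed by up to 0.7 mm.
  - The block's hole appeared about 1 pixel off my prediction in the top and scene cameras. In the scene camera the stud was shifted about the same, so I read that as calibration error.
  - After the last 0.7 mm correction I checked only the arm's own readings and took no new picture.

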